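Gate board into the sloping stopper tray, one ball stopper per lane

ROBOT

A 6-joint arm with a two-finger parallel gripper is mounted at the origin on the work surface. World frame = base frame: x ahead of the robot, y to its left, z up, the work surface at z = 0. Lengths are in mm, angles in degrees, forces in N, time in s.
With the tool pointing down it reaches from about 325 to 1000 mm from the base axis. Payload 5.1 kg.
Tool frame: the origin (TCP) lies at the very end of the fingers, on their centre line; the grasp point (between the pads) lies 19 mm behind it; z points along the fingers, y is the line along which they close (so a half turn about z gives the same grasp; the last joint's range is limited). The gripper opens to 85 mm and grips with 20 to 120 N. Pads are 22 mm wide; open, the fingers measure 114 mm over their backs; the gripper's body (76 mm by 85 mm) begins 54 mm behind the grasp point. The pads swing forward as they close: fully open they stand 13 mm farther back than shut.
Start: joints at [-82.082, 7.093, 94.555, -0, 78.352, -4.733], TCP at [142.324, -634.215, 231.322] pointing down, gripper open.
Joint ranges: [-149.61, 149.61], [-58.7, 133.49], [1.44, 155.28], [-77.14, 257.14], [18.33, 153.61], [-166.67, 166.67]. Speed limits (degrees/s): [147.25, 147.25, 180, 180, 180, 180].

INTERFACE

Orientations are given as [roll, pitch, yaw] about the fixed x, y, z axes, in that order (R = Rz(yaw) Ry(pitch) Rx(roll)).
In Python, from cell import r, cams, finder gives the robot as it stands. The module is installed in compiled form; this text tells all that it offers.
- The arm moves only by the tool apply_moves, never from a script. Its arguments are lists of equal length, an entry for each row: "jaw": the opening, from 0 (shut) to 1 (fully open); "slide": the shift along the tool's x, y, z as a fraction of full scale, a list of three; "turn": the turn, a rotation vector about the tool's x, y, z as a fraction of full scale, a list of three. In form: {"jaw": [jaw, ...], "slide": [[tx, ty, tz], ...], "turn": [[ax, ay, az], ...]}. A call has exactly 10 rows; each row is the pose to reach, as a shift and turn from the pose commanded when the call began, along the tool's axes at that moment; what a row does not reach only later rows make up. Full scale, the value 1, is 15 cm for a shift and 45 degrees for a turn. A row lasts 1/10 s, in which the tool goes at most 50 mm and 8.59 degrees, less where a joint would pass 70% of its speed; a pose out of reach is approached as far as the arm can. A call with a number of a shift or a turn outside -1 to 1 is refused whole. A call with a gripper value outside its range is refused whole. The fingers move at their own pace and stop on an object; the grip force is fixed at half the most. Time passes only in rows, so rows that repeat a pose let the fingers close, or fill a call up. It gives the time, the measured TCP pose, the force, the opening and the grip force at its end, in the units of the state.
- r.read_state(): the state, without advancing time (a new reading comes with each control period).
- cams.snapshot(name): name is "scene" or "top" or "wrist"; returns a dict with "pixels" (384x512x3 uint8, red, green, blue), "vfov" (degrees; the focal length in pixels is half the picture's height over the tangent of half this angle, whatever the lens; pixels are square), "cx", "cy" (the principal point, pixels), "k1" (the pictures are not rectified: a ray, as slopes to the right and down, at radius r is drawn at 1 + k1 r^2 times it, then the intrinsics apply), "xyz" and "attitude" of the camera in the world. Camera axes: x right, y up, looking along -z (the intrinsics and any distortion apply to the point x, -y, -z); pixel columns grow to the right and rows downward; lengths in mm; the calibration is good to about 2 mm. A picture is of the moment at which its call begins. There is no depth.
- r.hand_in(): hands the job in; it is judged then, once.
Trained networks look in a picture, given as the dict that the camera call returned (one of the last four; its "shot" number tells which), for a name from the list of things; names that differ only in an ending like _2 or _b are one class to them, and where a whole thing is asked for, a point or a joint stands for the part that bears it (a point fixed in the world has none). Each returns a list of dicts, best first, with "confidence" (0 to 1); they miss things now and then, are a little off and sometimes report something else, mostly with a low value. They report only what shows in the picture. A call takes as long as a camera call. They do not tell look-alikes from the thing itself.
- finder.search_frame(picture, query): "centre" ([x, y, z] in mm, in the coordinates of the camera as it stood for that picture, good to about 4 mm: the middle of the surface that is visible of it).
- finder.regions_of(picture, query): "pixels" (384x512 bool, what is visible of it).
The state is a dict: "t": time; "joints": joint angles; "dq": joint speeds; "effort": joint torques, N m; "ee_pos": TCP position; "tool_rot": TCP orientation; "contact_force": force on the tool from outside, world axes, zero at the start; "wrist_torque": the same for the moment, N m; "finger_gap": finger opening in mm; "grasp_force": force on a finger pad.
Only numpy, scipy, OpenCV 4.12 (cv2) and the standard library are available. Lean on these libraries where they do the work, as an engineer would, in place of code of your own. Each camera call takes 0.05 s, during which the arm holds its last target. There are 200 camera calls.

TASK

Get the sloping wooden stopper tray ready: take the board with the raised grip tab out of the upright board rack and slide it down into the slot across the tray's low end until it is fully home as a gate, tab up. Then move the two wooden ball stoppers from the white dish into the tray, one in each lane, so that each rests against the gate. Leave the other boards and everything else on the slab where they are.

Things in the scene. Friction and masses are not known exactly. Their poses are not given: they have to be found in the camera images.
- gate: The gate board: plywood, 8 thick (x), 140 wide (y), 70 high (z), with a raised grip tab 44 wide and 25 high in the middle of its top edge (total height 95), the only board with a tab. Symmetric front to back. 70 g. Origin: middle of its bottom edge, whose corners are rounded 2; z up the board through the tab, x across its thickness. It starts standing in one of the three slots of the board rack.
- board_rack: Fixed wooden board rack, 144 (x) by 170 (y) by 34 high, with three parallel slots along y at x = -48, 0 and +48, each 10.5 wide, 145 long and 24 deep (slot floor 10 above the table). Origin: centre of its underside. Boards stand upright in it.
- ramp: Sloping bed of the fixed wooden two-lane stopper tray. Origin: centre of the gate slot's mouth, level with the lane floor, some 50 above the table. x uphill along the lanes, y along the slot, z square out of the lane floor, leaning 30 degrees from vertical. The slot, 10.5 wide (x), 145 long (y), 26 deep, runs along -z. A lip 25 wide lies downhill of it.
- lane_a (a point): Point on the floor of one lane, midway across it, 75 uphill of the slot's middle (the bed's y = +38). The lane is 68 wide, from the slot to an end wall 150 uphill; its walls stand 22 above its floor (outer ones at y = 72.5 either way, middle one 8 thick, from 12 uphill of the slot). Without the gate, balls roll out of the low end.
- lane_b (a point): The same point in the other lane (the bed's y = -38).
- ball_a_center (a point): Centre of one wooden ball stopper, 40 in diameter, 22 g, which starts in one hollow of the dish, its centre about 28 above the table.
- ball_b_center (a point): Centre of the other, identical ball stopper, 40 in diameter, 22 g, in the other hollow of the dish.
- ball_a: The same ball as ball_a_center; origin on its surface (it turns with the ball): use the centre.
- ball_b: The same ball as ball_b_center; origin on its surface: use the centre.
- dish: Fixed white ceramic dish, a slab 90 (x) by 170 (y) by 14 high with two round hollows 26 wide at y = -42 and +42. Origin: centre of its underside.
- spare_low: Bystander in another slot of the rack: board 8 thick, 140 wide, 55 high, without tab. Origin: middle of its bottom edge.
- spare_narrow: Bystander in another slot of the rack: board 8 thick, 95 wide, 60 high, without tab. Origin: middle of its bottom edge.
- mallet: Bystander: rubber mallet lying down, head 50 in diameter and 85 long (y) at the origin, handle 225 long towards its -x.
- can: Bystander: standing drink can, 66 in diameter, 100 high. Origin: centre of its underside.
- cup: Bystander: small steel cup, 70 in diameter, 50 high. Origin: centre of its underside.
Things that resemble listed ones, but are neither listed nor needed, are in the scene too. What is shaped like the gate but turquoise is not meant. What is shaped like the ball_a but orange is not meant.

How it is judged:
By the outcome, as a careful person would: the job done as asked, in the order asked, and still so for the second after the job is handed in, with the robot touching nothing.
It also fails if it takes over 66 s, if anything falls off the work surface, if the arm or the gripper's body presses on something with over 40 N, if the wrist force passes 120 N, or if a joint passes its speed limit or range.

## Working session

There is one attempt and no reset: what is moved stays moved. The work goes in short steps, Python scripts to look and compute and a tool call to move; the robot and the scene stay as the last step left them, time stands still between calls to the robot, and variables do not carry over. Pictures are saved under pics/ and viewed, at most 13 in all, crops included, and the job is handed in when it is done.

Besides the shell and the picture viewer there is one more tool, called in YAML: its name, and indented under it one key for each argument. apply_moves: Moves the arm, as the interface text tells. Shift numbers are shares of 15 cm and turn numbers shares of 45 degrees, none past 1 either way. Its arguments: {"type":"object","properties":{"jaw":{"type":"array"},"slide":{"type":"array"},"turn":{"type":"array"}},"required":["jaw","slide","turn"]}

```bash
mkdir -p pics
cat > h.py <<'E'
import numpy as np, cv2
from scipy.spatial.transform import Rotation as R
from cell import r, cams, finder
def camR(p):
    a=np.array(p["attitude"],float)
    return a if a.shape==(3,3) else R.from_euler('xyz',a,degrees=True).as_matrix()
def K(p):
    f=p["pixels"].shape[0]/2/np.tan(np.radians(p["vfov"])/2); return np.array([[f,0,p["cx"]],[0,f,p["cy"]],[0,0,1.]])
def toworld(p,c): return camR(p)@np.array(c)+np.array(p["xyz"])
def ray(p,uv):
    k=K(p); u=np.array([[uv]],float)
    s=cv2.undistortPoints(u,k,np.array([p["k1"],0,0,0,0.]))[0,0]
    return camR(p)@np.array([s[0],-s[1],-1])
def onz(p,uv,z):
    d=ray(p,uv);o=np.array(p["xyz"]);return o+d*(z-o[2])/d[2]
def proj(p,X):
    X=np.atleast_2d(X); c=(X-np.array(p["xyz"]))@camR(p); 
    c=c*[1,-1,-1]
    return cv2.projectPoints(c,np.zeros(3),np.zeros(3),K(p),np.array([p["k1"],0,0,0,0.]))[0][:,0]
def save(p,n): cv2.imwrite('pics/'+n,p["pixels"][...,::-1])
E
python3 - <<'E'
from h import *
ps={n:cams.snapshot(n) for n in("scene","top")}
print({k:v for k,v in ps["top"].items() if k!="pixels"}); print(ps["scene"]["xyz"],ps["scene"]["attitude"])
s=r.read_state();print(s)
cv2.imwrite('pics/a.png',np.vstack([ps["scene"]["pixels"],ps["top"]["pixels"]])[...,::-1]) 
for n,p in ps.items(): save(p,n+'.png')
for q in ["gate","board_rack","ramp","lane_a","ball_a","ball_a_center","dish","spare_low","spare_narrow","mallet","can","cup"]:
    for n,p in ps.items():
        for d in finder.search_frame(p,q)[:4]:
            w=toworld(p,d["centre"]); print(q,n,round(d["confidence"],2),w.round(),proj(p,w)[0].round())
E
```

```text
{'vfov': 48.762743602521084, 'cx': 247.13395525255922, 'cy': 186.5657130767429, 'k1': -0.1424697126035794, 'xyz': array([ 275.07381403,   -2.40917519, 1382.4891272 ]), 'attitude': array([ 10.21900248,  -1.16220704, -88.85677368]), 'shot': 2}
[1223.88241193  406.4158644   760.65787866] [ 50.43868204   0.16035987 120.28012021]
{'t': 0.1, 'joints': array([-8.20814942e+01,  7.12900454e+00,  9.46270135e+01, -2.58341793e-03,
        7.83515342e+01, -4.73081643e+00]), 'dq': array([-0.07525272, -0.13772226, -0.2893992 ,  0.03307714, -0.03799773,
       -0.00164903]), 'effort': array([ 1.66923910e-04, -4.24934793e+01, -3.66653609e+01, -9.99583222e-05,
        3.93944996e-03,  2.77870580e-07]), 'ee_pos': array([ 142.24193273, -633.67449157,  230.1766647 ]), 'tool_rot': array([-1.79892606e+02, -6.34970863e-03,  1.26498403e+01]), 'contact_force': array([0.0179111 , 0.6655208 , 0.16001196]), 'wrist_torque': array([-0.02277231, -0.00273717, -0.0575137 ]), 'grasp_force': 0.0, 'finger_gap': 85.35681407496527}
gate scene 0.93 [ 570. -309.   65.] [141. 175.]
gate scene 0.72 [ 363. -413.   42.] [161. 1
[... 1202 characters left out ...]
155. 170.]
spare_low top 0.48 [ 519. -313.   63.] [337. 187.]
spare_narrow scene 0.8 [ 617. -320.   57.] [127. 185.]
spare_narrow top 0.15 [538. 261.  47.] [159. 178.]
mallet scene 0.73 [426. 166.  33.] [326. 212.]
mallet scene 0.25 [534. 348.  41.] [384. 265.]
mallet top 0.71 [391. 146.  36.] [193. 225.]
can scene 0.94 [668. 272.  85.] [331. 281.]
can scene 0.54 [655.  56. 115.] [241. 228.]
can top 0.8 [639. 258. 100.] [158. 143.]
can top 0.18 [392. 147.  34.] [192. 224.]
cup scene 0.68 [ 415. -183.   32.] [213. 169.]
cup scene 0.42 [530. 345.  39.] [383. 264.]
cup top 0.58 [ 518. -313.   64.] [337. 187.]
cup top 0.56 [ 421. -188.    8.] [296. 218.]
cup top 0.49 [519. 340.  40.] [135. 184.]
```

View pics/scene.png

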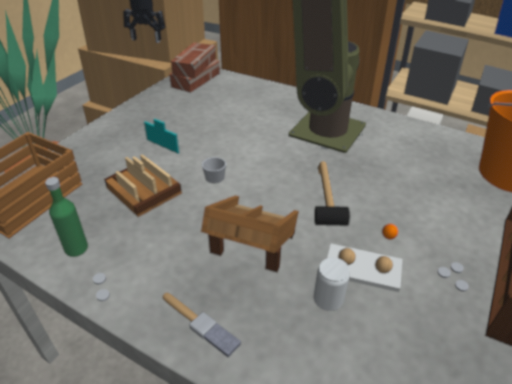

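View pics/top.png

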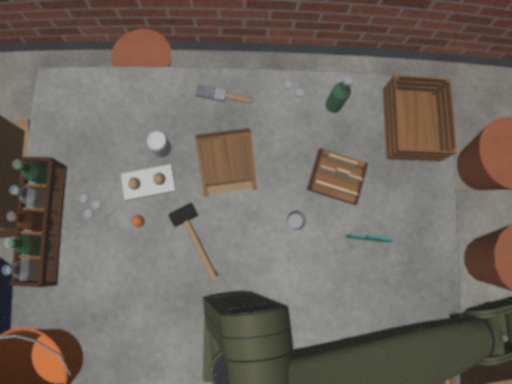

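The scene view shows the rack at px (142,180), with the tabbed board in the middle slot. The tray is at (242,230) with its low end toward the robot, and the balls are in the dish at (347,256) and (384,264). The turquoise board at (160,135) and the orange ball at (391,231) are decoys. The top view agrees: rack (338,176), tray (227,161), with the lip along its lower edge. Next I'll go to the rack and look from close by.

```bash
cat >> h.py <<'E'
import json,os
def getc():
    if os.path.exists('c.json'): d=json.load(open('c.json'));return np.array(d[0]),np.array(d[1])
    return np.array([142.324,-634.215,231.322]),R.from_euler('xyz',[180,0,12.651],degrees=True).as_matrix()
def did(s,t):
    p,M=getc(); p=p+M@(np.array(s)*150); M=M@R.from_rotvec(np.radians(np.array(t)*45)).as_matrix()
    json.dump([p.tolist(),M.tolist()],open('c.json','w'))
def to(pos,M,n=1):
    """remaining slide/turn to the target, in tool axes; n calls are needed if >1"""
    p,C=getc(); s=C.T@(np.array(pos)-p)/150; t=np.degrees(R.from_matrix(C.T@M).as_rotvec())/45
    print('slide',s.round(4),'turn',t.round(4)); return s,t
def down(yaw): return R.from_euler('xyz',[180,0,yaw],degrees=True).as_matrix()
def st():
    s=r.read_state(); p,C=getc(); print('t',round(s['t'],2),'pos',s['ee_pos'].round(1),'rot',s['tool_rot'].round(2),'cmd',p.round(1),R.from_matrix(C).as_euler('xyz',degrees=True).round(2),'F',s['contact_force'].round(1),'gap',round(s['finger_gap'],1),'grip',round(s['grasp_force'],1))
E
python3 - <<'E'
from h import *
to([520,-310,300],down(74)); p=cams.snapshot("wrist"); s=r.read_state()
M=down(12.65); print(M.T@(np.array(p["xyz"])-s['ee_pos']), M.T@camR(p), p["vfov"])
E
```

```text
slide [ 2.9301 -1.5575 -0.4579] turn [-0.      0.     -1.3633]
[  81.02625339    1.10357261 -141.74948173] [[-8.61703440e-05  9.48445432e-01  3.16940460e-01]
 [ 9.99999873e-01  2.39026028e-04 -4.43404452e-04]
 [-4.96301946e-04  3.16940382e-01 -9.48445332e-01]] 66.23778588496987
```

apply_moves:
  jaw: [0.5,0.5,0.5,0.5,0.5,0.5,0.5,0.5,0.5,0.5]
  slide:
    - [0.1,-0.05,-0.05]
    - [0.2,-0.1,-0.1]
    - [0.3,-0.15,-0.15]
    - [0.4,-0.2,-0.2]
    - [0.5,-0.25,-0.25]
    - [0.6,-0.3,-0.3]
    - [0.7,-0.35,-0.35]
    - [0.8,-0.4,-0.4]
    - [0.9,-0.45,-0.45]
    - [1,-0.5,-0.45]
  turn:
    - [0,0,0]
    - [0,0,0]
    - [0,0,0]
    - [0,0,0]
    - [0,0,0]
    - [0,0,0]
    - [0,0,0]
    - [0,0,0]
    - [0,0,0]
    - [0,0,0]

```text
t: 2.35
ee_pos: [273.5, -527.8, 300.5]
tool_rot: [179.9, -0.0, 12.6]
contact_force: [-0.1, -0.5, 0.1]
finger_gap: 42.6
grasp_force: 0.0
```

apply_moves:
  jaw: [0.5,0.5,0.5,0.5,0.5,0.5,0.5,0.5,0.5,0.5]
  slide:
    - [0.1,-0.06,0]
    - [0.2,-0.12,0]
    - [0.3,-0.18,0]
    - [0.4,-0.24,0]
    - [0.5,-0.3,0]
    - [0.6,-0.36,0]
    - [0.7,-0.42,0]
    - [0.8,-0.48,0]
    - [0.9,-0.54,0]
    - [1,-0.6,0]
  turn:
    - [0,0,-0.08]
    - [0,0,-0.16]
    - [0,0,-0.24]
    - [0,0,-0.32]
    - [0,0,-0.4]
    - [0,0,-0.48]
    - [0,0,-0.56]
    - [0,0,-0.64]
    - [0,0,-0.7]
    - [0,0,-0.7]

```text
t: 3.35
ee_pos: [399.7, -406.3, 298.3]
tool_rot: [-180.0, -0.0, 44.2]
contact_force: [-0.2, -0.6, -0.2]
finger_gap: 42.7
grasp_force: 0.0
```

Run:
```python
from h import *
did([1,-.5,-.45],[0,0,0]); did([1,-.6,0],[0,0,-.7]); st()
to([540,-265,300],down(74))
```

```text
t 3.35 pos [ 399.7 -406.3  298.3] rot [-1.7996e+02 -1.0000e-02  4.4190e+01] cmd [ 398.9 -407.5  298.8] [180.     0.    44.15] F [-0.2 -0.6 -0.2] gap 42.7 grip 0.0
slide [ 1.3367 -0.0265 -0.0079] turn [-0.      0.     -0.6633]
```

apply_moves:
  jaw: [0.5,0.5,0.5,0.5,0.5,0.5,0.5,0.5,0.5,0.5]
  slide:
    - [0.12,0,0]
    - [0.25,0,0]
    - [0.38,0,0]
    - [0.5,0,0]
    - [0.62,0,0]
    - [0.75,0,0]
    - [0.88,0,0]
    - [1,0,0]
    - [1,0,0]
    - [1,0,0]
  turn:
    - [0,0,-0.08]
    - [0,0,-0.16]
    - [0,0,-0.24]
    - [0,0,-0.32]
    - [0,0,-0.4]
    - [0,0,-0.48]
    - [0,0,-0.56]
    - [0,0,-0.64]
    - [0,0,-0.66]
    - [0,0,-0.66]

```text
t: 4.35
ee_pos: [506.6, -302.5, 298.4]
tool_rot: [-179.9, 0.0, 73.9]
contact_force: [0.8, -0.6, -0.2]
finger_gap: 42.7
grasp_force: 0.0
```

Run:
```python
from h import *
did([1,0,0],[0,0,-.66]); st()
p=cams.snapshot("wrist"); save(p,'w1.png')
for q in ["gate","board_rack","spare_low","spare_narrow"]:
    for d in finder.search_frame(p,q)[:3]:
        w=toworld(p,d["centre"]); print(q,round(d["confidence"],2),w.round(),proj(p,w)[0].round())
import pickle;pickle.dump(p,open('w1.pkl','wb'))
```

```text
t 4.35 pos [ 506.6 -302.5  298.4] rot [-1.7995e+02  1.0000e-02  7.3870e+01] cmd [ 506.5 -303.   298.8] [180.     0.    73.85] F [ 0.8 -0.6 -0.2] gap 42.7 grip 0.0
gate 0.93 [ 563. -323.   79.] [300. 163.]
gate 0.79 [ 367. -385.   52.] [177. 235.]
board_rack 0.68 [ 404. -185.   25.] [154.  89.]
board_rack 0.67 [ 557. -312.   31.] [289. 149.]
spare_low 0.64 [ 518. -307.   59.] [262. 157.]
```

View pics/w1.png

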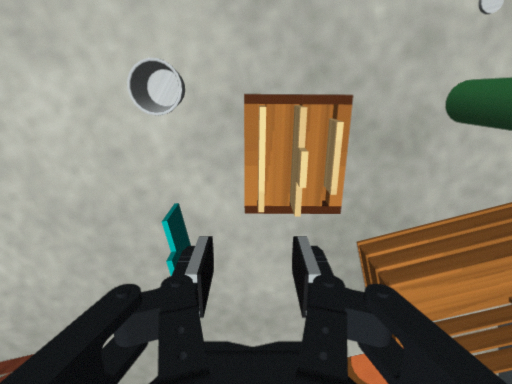

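The wrist view shows the gate in the middle slot, its tab at px (304,169), with the low spare at (262,160) and the narrow one at (337,157). I'll measure it from the bright top faces.

Run:
```python
from h import *
import pickle;p=pickle.load(open('w1.pkl','rb'))
im=p["pixels"].astype(int); print(im[165,304],im[120,302],im[120,298],im[160,262],im[120,285])
m=((im[...,0]>205)&(im[...,0]-im[...,2]>30)).astype(np.uint8); m[:95]=0;m[218:]=0;m[:,:245]=0;m[:,360:]=0
n,l,s,c=cv2.connectedComponentsWithStats(m)
for i in range(1,n):
    if s[i,4]>40:
        q=np.argwhere(l==i)[:,::-1].astype(np.float32); (cc,wh,a)=cv2.minAreaRect(q)
        print(s[i],c[i].round(1),wh,a)
c=cv2.resize(p["pixels"][90:220,235:365],None,fx=4.5,fy=4.5,interpolation=cv2.INTER_NEAREST)
cv2.imwrite('pics/w1c.png',c[...,::-1])
for z,uv in [(105,(304.5,151)),(105,(304.5,187)),(80,(302,107)),(80,(298,215)),(34,(245,95)),(34,(352,95)),(34,(341,213)),(34,(245,212)),(65,(262,107)),(65,(262,211))]: print(z,uv,onz(p,uv,z).round(1))
```

```text
[237 214 149] [226 195 134] [124 102  68] [239 219 152] [161 103  42]
[259 107   7 105 624] [261.8 157.5] (104.0, 6.0) 90.0
[299 108   8  40 232] [302.4 127.1] (5.863558769226074, 39.173561096191406) 3.5763344764709473
[331 122  13  73 444] [336.8 157.4] (6.2538275718688965, 72.80574798583984) 5.355824947357178
[295 152  14  64 408] [301.4 182.1] (8.909544944763184, 64.06387329101562) 8.130102157592773
105 (304.5, 151) [ 568.6 -303.7  105. ]
105 (304.5, 187) [ 558.8 -346.1  105. ]
80 (302, 107) [ 580.5 -257.5   80. ]
80 (298, 215) [ 544.  -390.8   80. ]
34 (245, 95) [ 518.5 -226.    34. ]
34 (352, 95) [ 653.8 -264.9   34. ]
34 (341, 213) [ 608.5 -426.7   34. ]
34 (245, 212) [ 471.1 -385.2   34. ]
65 (262, 107) [ 535.4 -245.2   65. ]
65 (262, 211) [ 498.4 -378.1   65. ]
```

View pics/w1c.png

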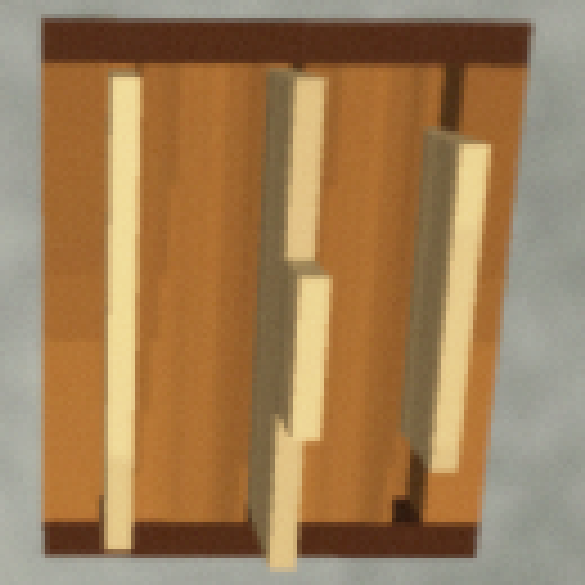

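The crop shows the tab's top face with end centres at px (305.1,151.1) and (303.3,187.8), and shoulder ends at (303.9,107.1) and (297.7,216.9).

Run:
```python
from h import *
import pickle;p=pickle.load(open('w1.pkl','rb'))
def seg(a,b,z):
    A,B=onz(p,a,z),onz(p,b,z); d=A-B; y=np.degrees(np.arctan2(d[1],d[0])); print(z,((A+B)/2).round(1),'len',np.linalg.norm(d).round(1),'yaw',y.round(2)); return (A+B)/2,d/np.linalg.norm(d)
m,_=seg((305.1,151.1),(303.3,187.8),105); s,d=seg((303.9,107.1),(297.7,216.9),80); seg((263,106.2),(261.2,212),65)
n=np.array([d[1],-d[0],0]); print('tilt offs',((m-s)@n))
yaw=74.3
to([m[0],m[1],130],down(yaw)); to([m[0],m[1],73],down(yaw))
```

```text
105 [ 563.2 -325.3  105. ] len 44.4 yaw 74.31
80 [ 562.8 -325.8   80. ] len 140.8 yaw 73.66
65 [ 516.9 -312.    65. ] len 140.3 yaw 73.5
tilt offs 0.26598814252151476
slide [-0.0376  0.4045  1.1255] turn [-0.    0.   -0.01]
slide [-0.0376  0.4045  1.5055] turn [-0.    0.   -0.01]
```

apply_moves:
  jaw: [0.5,0.5,0.5,0.5,0.5,0.5,0.5,0.5,0.5,0.5]
  slide:
    - [-0.01,0.1,0.1]
    - [-0.02,0.2,0.25]
    - [-0.038,0.3,0.4]
    - [-0.038,0.405,0.55]
    - [-0.038,0.405,0.7]
    - [-0.038,0.405,0.85]
    - [-0.038,0.405,1]
    - [-0.038,0.405,1]
    - [-0.038,0.405,1]
    - [-0.038,0.405,1]
  turn:
    - [0,0,0]
    - [0,0,0]
    - [0,0,0]
    - [0,0,0]
    - [0,0,0]
    - [0,0,0]
    - [0,0,0]
    - [0,0,0]
    - [0,0,0]
    - [0,0,0]

```text
t: 5.6
ee_pos: [564.0, -326.2, 150.8]
tool_rot: [179.8, 0.1, 73.8]
contact_force: [-1.0, 0.3, -0.1]
finger_gap: 42.8
grasp_force: 0.0
```

Run:
```python
from h import *
did([-.038,.405,1],[0,0,0]); st()
p=cams.snapshot("wrist"); save(p,'w2.png')
print(proj(p,[[563.2,-325.3,105]]))
to([563.2,-325.3,75],down(73.8))
```

```text
t 5.6 pos [ 564.  -326.2  150.8] rot [1.7984e+02 6.0000e-02 7.3830e+01] cmd [ 563.3 -325.4  148.8] [180.     0.    73.85] F [-1.   0.3 -0.1] gap 42.8 grip 0.0
[[250.44652278 213.73052424]]
slide [ 0.0005 -0.0008  0.4921] turn [-0.      0.      0.0011]
```

View pics/w2.png

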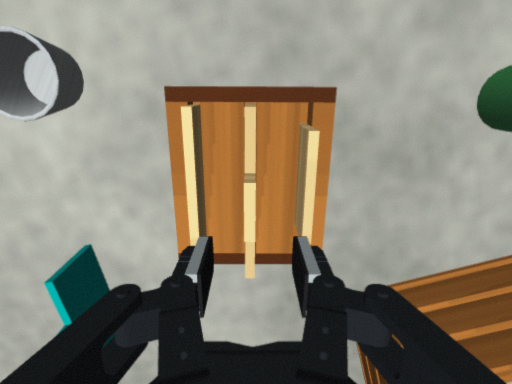

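The fingers straddle the tab, which is centred at px (250,210). Now I'll descend, grip and lift.

apply_moves:
  jaw: [0.5,0.5,0.5,0.5,0.5,0.5,0,0,0,0]
  slide:
    - [0,0,0.12]
    - [0,0,0.24]
    - [0,0,0.36]
    - [0,0,0.46]
    - [0,0,0.49]
    - [0,0,0.49]
    - [0,0,0.49]
    - [0,0,0.49]
    - [0,0,0.49]
    - [0,0,0.49]
  turn:
    - [0,0,0]
    - [0,0,0]
    - [0,0,0]
    - [0,0,0]
    - [0,0,0]
    - [0,0,0]
    - [0,0,0]
    - [0,0,0]
    - [0,0,0]
    - [0,0,0]

```text
t: 6.65
ee_pos: [563.7, -325.8, 76.7]
tool_rot: [179.9, 0.0, 73.8]
contact_force: [-2.0, 1.1, 4.4]
finger_gap: 7.2
grasp_force: 59.5
```

apply_moves:
  jaw: [0,0,0,0,0,0,0,0,0,0]
  slide:
    - [0,0,-0.05]
    - [0,0,-0.15]
    - [0,0,-0.25]
    - [0,0,-0.35]
    - [0,0,-0.5]
    - [0.05,0,-0.65]
    - [0.15,0,-0.8]
    - [0.3,0,-0.9]
    - [0.45,0,-1]
    - [0.6,0,-1]
  turn:
    - [0,0,0]
    - [0,0,0]
    - [0,0,0]
    - [0,0,0]
    - [0,0,0]
    - [0,0,0]
    - [0,0,0]
    - [0,0,0]
    - [0,0,0]
    - [0,0,0]

```text
t: 7.65
ee_pos: [590.0, -239.0, 230.4]
tool_rot: [179.6, 0.1, 73.8]
contact_force: [0.4, -0.7, -1.4]
finger_gap: 7.3
grasp_force: 58.9
```

Run:
```python
from h import *
did([0,0,.49],[0,0,0]);did([.6,0,-1],[0,0,0]); st()
to([530,50,290],down(97.6))
```

```text
t 7.65 pos [ 590.  -239.   230.4] rot [1.7959e+02 7.0000e-02 7.3840e+01] cmd [ 588.3 -239.   225.3] [180.     0.    73.85] F [ 0.4 -0.7 -1.4] gap 7.3 grip 58.9
slide [ 1.7422 -0.9093 -0.4312] turn [-0.      0.     -0.5278]
```

apply_moves:
  jaw: [0,0,0,0,0,0,0,0,0,0]
  slide:
    - [0.1,-0.05,-0.05]
    - [0.2,-0.1,-0.1]
    - [0.3,-0.15,-0.15]
    - [0.4,-0.2,-0.2]
    - [0.5,-0.25,-0.25]
    - [0.6,-0.3,-0.3]
    - [0.7,-0.35,-0.35]
    - [0.8,-0.4,-0.4]
    - [0.9,-0.45,-0.43]
    - [1,-0.5,-0.43]
  turn:
    - [0,0,-0.06]
    - [0,0,-0.12]
    - [0,0,-0.18]
    - [0,0,-0.24]
    - [0,0,-0.3]
    - [0,0,-0.36]
    - [0,0,-0.42]
    - [0,0,-0.48]
    - [0,0,-0.53]
    - [0,0,-0.53]

```text
t: 8.65
ee_pos: [558.1, -72.7, 290.9]
tool_rot: [179.9, 0.0, 97.8]
contact_force: [0.3, -0.5, -1.4]
finger_gap: 6.8
grasp_force: 58.9
```

Run:
```python
from h import *
did([1,-.5,-.43],[0,0,-.53]); st()
to([530,60,290],down(97.6))
```

```text
t 8.65 pos [558.1 -72.7 290.9] rot [1.7991e+02 3.0000e-02 9.7770e+01] cmd [558.  -74.  289.8] [180.    0.   97.7] F [ 0.3 -0.5 -1.4] gap 6.8 grip 58.9
slide [ 0.9104 -0.0653 -0.0012] turn [-0.      0.      0.0022]
```

apply_moves:
  jaw: [0,0,0,0,0,0,0,0,0,0]
  slide:
    - [0.1,-0.01,0]
    - [0.2,-0.02,0]
    - [0.35,-0.03,0]
    - [0.5,-0.04,0]
    - [0.65,-0.05,0]
    - [0.75,-0.06,0]
    - [0.85,-0.07,0]
    - [0.9,-0.07,0]
    - [0.9,-0.07,0]
    - [0.9,-0.07,0]
  turn:
    - [0,0,0]
    - [0,0,0]
    - [0,0,0]
    - [0,0,0]
    - [0,0,0]
    - [0,0,0]
    - [0,0,0]
    - [0,0,0]
    - [0,0,0]
    - [0,0,0]

```text
t: 9.65
ee_pos: [529.6, 58.1, 289.8]
tool_rot: [-180.0, 0.0, 97.7]
contact_force: [-0.2, 0.1, -0.7]
finger_gap: 7.1
grasp_force: 58.9
```

Run:
```python
from h import *
did([.9,-.07,0],[0,0,0]); st()
import pickle
p=cams.snapshot("wrist");pickle.dump(p,open('w3.pkl','wb'))
save(p,'w3_raw.png')
t=cams.snapshot("top");s=cams.snapshot("scene");pickle.dump((t,s),open('ts.pkl','wb'))
cv2.imwrite('pics/w3.png',cv2.resize(p["pixels"],(768,576),interpolation=cv2.INTER_CUBIC)[...,::-1])
for q in ["ramp"]:
    for d in finder.search_frame(p,q)[:3]:
        w=toworld(p,d["centre"]); print(q,round(d["confidence"],2),w.round(),proj(p,w)[0].round())
```

```text
t 9.65 pos [529.6  58.1 289.8] rot [-1.7999e+02  3.0000e-02  9.7700e+01] cmd [529.5  58.4 289.8] [180.    0.   97.7] F [-0.2  0.1 -0.7] gap 7.1 grip 58.9
ramp 0.63 [609.  56. 102.] [320. 177.]
```

View pics/w3.png

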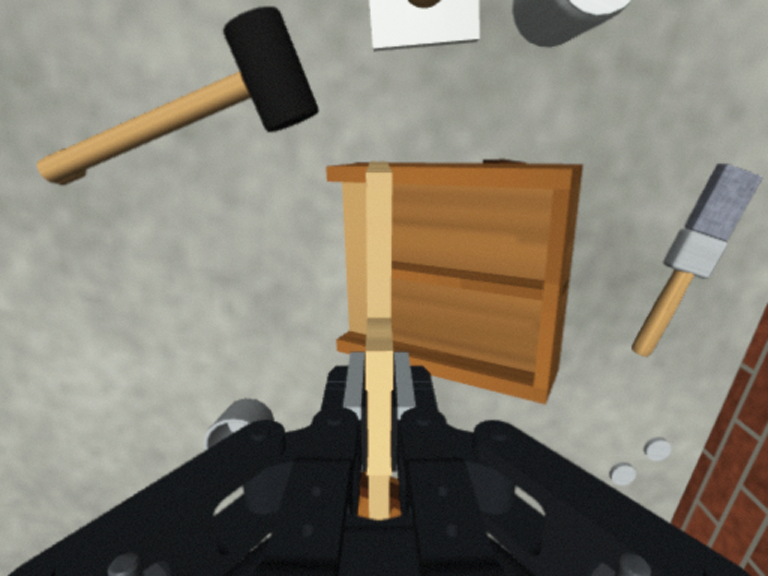

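The tray is clear at px (335–580,160–400) in the 768-wide picture, but the held gate hides the slot. I'll shift sideways toward the robot to uncover it.

apply_moves:
  jaw: [0,0,0,0,0,0,0,0,0,0]
  slide:
    - [0.05,-0.1,0]
    - [0.1,-0.2,0]
    - [0.15,-0.3,0]
    - [0.2,-0.4,0]
    - [0.25,-0.5,0]
    - [0.3,-0.6,0]
    - [0.3,-0.6,0]
    - [0.3,-0.6,0]
    - [0.3,-0.6,0]
    - [0.3,-0.6,0]
  turn:
    - [0,0,0]
    - [0,0,0]
    - [0,0,0]
    - [0,0,0]
    - [0,0,0]
    - [0,0,0]
    - [0,0,0]
    - [0,0,0]
    - [0,0,0]
    - [0,0,0]

```text
t: 10.85
ee_pos: [434.8, 90.6, 289.8]
tool_rot: [-180.0, 0.0, 97.7]
contact_force: [-0.1, -0.1, -0.8]
finger_gap: 7.1
grasp_force: 59.0
```

Run:
```python
from h import *
did([.3,-.6,0],[0,0,0]); st()
import pickle
p=cams.snapshot("wrist");pickle.dump(p,open('w4.pkl','wb'))
c=p["pixels"][90:340,210:430]; print(c.shape)
cv2.imwrite('pics/w4.png',cv2.resize(p["pixels"][110:310,225:455],None,fx=3,fy=3,interpolation=cv2.INTER_CUBIC)[...,::-1])
```

```text
t 10.85 pos [434.8  90.6 289.8] rot [-179.99    0.     97.67] cmd [434.3  90.9 289.8] [180.    0.   97.7] F [-0.1 -0.1 -0.8] gap 7.1 grip 59.0
(250, 220, 3)
```

View pics/w4.png

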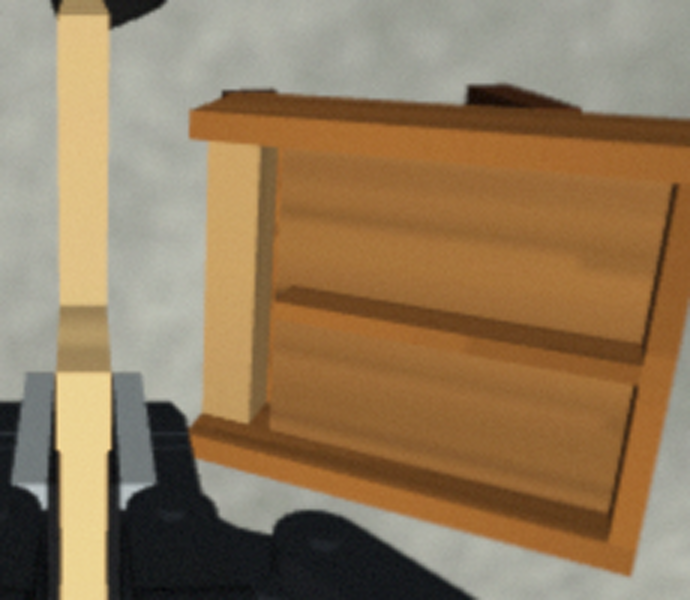

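The crop shows the lip at crop px (203–265,143–423), the slot just uphill of it, the middle wall from (275,303) to (643,362), and the low-side wall corner at (608,540). I'll fit the bed pose to these features.

```bash
cat > fit.py <<'E'
from h import *
import pickle
from scipy.optimize import least_squares
p=pickle.load(open('w4.pkl','rb'))
F=[((-30.25,-72.5,0),(203,415)),((-5.25,-72.5,0),(252,423)),((12,4,22),(275,303)),((12,-4,22),(272,320)),((12,4,0),(290,288)),((150,4,22),(643,362)),((150,-4,22),(638,382)),((150,-72.5,22),(608,540)),((150,72.5,22),(681,183)),((5.25,-72.5,0),(268,405))]
A=np.array([f[0] for f in F],float); B=np.array([f[1] for f in F],float)/3+[225,110]-0.33
def Rr(y,s=30): return R.from_euler('ZY',[y,-s],degrees=True).as_matrix()
f=lambda v:(proj(p,A@Rr(v[3],v[4] if len(v)>4 else 30).T+v[:3])-B).ravel()
if __name__=="__main__":
    for v0 in ([510,45,50,7.6],[510,45,50,7.6,30]):
        q=least_squares(f,v0,loss='soft_l1'); print(q.x.round(2)); print(q.fun.reshape(-1,2).round(1).tolist())
E
python3 fit.py
```

```text
[527.65  31.83  48.61   9.53]
[[-0.1, -0.8], [-0.7, 0.3], [-0.0, -0.4], [0.8, -0.4], [0.2, -0.9], [-0.2, 0.6], [0.2, 0.6], [0.3, 0.2], [-1.6, -0.6], [0.8, 8.0]]
[527.59  31.63  48.67   9.27  29.15]
[[-0.4, -0.6], [-1.0, 0.5], [0.2, -0.2], [1.0, -0.3], [0.2, -0.8], [-0.1, 0.5], [0.3, 0.4], [0.2, -0.2], [-1.2, -0.4], [0.5, 8.1]]
```

Run:
```python
import fit; from fit import *
fit.A=A[:-1]; fit.B=B[:-1]
q=least_squares(fit.f,[527,32,49,9.5],loss='soft_l1'); v=q.x; print(v.round(2)); np.save('bed.npy',v)
M=Rr(v[3]); g=p["pixels"].astype(float).sum(2)/3
for y in (50,20,-20,-55):
    e=proj(p,np.array([[x,y,0] for x in(-30.25,-5.25,5.25)])@M.T+v[:3]); row=e[1,1]
    print(y,e.round(1).tolist(), [ (c,int(g[int(round(row)),c])) for c in range(int(e[0,0])-3,int(e[2,0])+5)])
T=np.column_stack([M[:,1],M[:,0],-M[:,2]]); 
print(R.from_matrix(T).as_euler('xyz',degrees=True))
st()
for h in (40,5): pos=v[:3]+M[:,2]*(66.7+h); print(pos.round(1)); to(pos,T)
```

```text
[527.77  31.48  48.6    9.69]
50 [[293.1, 169.6], [310.4, 171.3], [317.9, 172.1]] [(290, 168), (291, 168), (292, 171), (293, 166), (294, 161), (295, 157), (296, 156), (297, 156), (298, 157), (299, 157), (300, 156), (301, 157), (302, 156), (303, 155), (304, 157), (305, 156), (306, 155), (307, 159), (308, 156), (309, 152), (310, 145), (311, 107), (312, 85), (313, 88), (314, 90), (315, 95), (316, 94), (317, 99), (318, 98), (319, 108), (320, 106), (321, 108)]
20 [[293.0, 190.0], [309.8, 192.3], [317.2, 193.3]] [(289, 179), (290, 180), (291, 182), (292, 180), (293, 175), (294, 157), (295, 155), (296, 158), (297, 153), (298, 156), (299, 158), (300, 156), (301, 155), (302, 155), (303, 158), (304, 155), (305, 155), (306, 154), (307, 155), (308, 155), (309, 147), (310, 121), (311, 89), (312, 93), (313, 95), (314, 92), (315, 91), (316, 104), (317, 111), (318, 114), (319, 114), (320, 109), (321, 114)]
-20 [[292.7, 215.8], [309.0, 218.8], [316.2, 220.1]] [(289, 173), (290, 176), (291, 175), (292, 172), (293, 153), (294, 151), (295, 147), (296, 150), (297, 153), (298, 152), (299, 150), (300, 152)
[... 301 characters left out ...]
, (290, 178), (291, 177), (292, 166), (293, 150), (294, 147), (295, 149), (296, 148), (297, 146), (298, 146), (299, 146), (300, 146), (301, 149), (302, 148), (303, 145), (304, 148), (305, 147), (306, 147), (307, 139), (308, 117), (309, 97), (310, 89), (311, 93), (312, 92), (313, 96), (314, 100), (315, 98), (316, 96), (317, 99), (318, 96), (319, 98)]
[150.           0.          99.69320098]
t 10.9 pos [434.8  90.6 289.7] rot [-179.98    0.     97.67] cmd [434.3  90.9 289.8] [180.    0.   97.7] F [-0.3 -0.6  0. ] gap 6.9 grip 59.0
[475.2  22.5 141. ]
slide [-0.4884  0.209   0.9921] turn [-0.6666  0.0116 -0.0433]
[492.4  25.4 110.7]
slide [-0.4843  0.3256  1.1942] turn [-0.6666  0.0116 -0.0433]
```

Run:
```python
from fit import *
v=np.load('bed.npy'); v[3]=9.25; np.save('bed.npy',v)
M=Rr(v[3]); T=np.column_stack([M[:,1],M[:,0],-M[:,2]])
pos=v[:3]+M[:,2]*(66.7+40); print(pos.round(1)); to(pos,T)
```

```text
[475.1  22.9 141. ]
slide [-0.4856  0.2089  0.9921] turn [-0.6666  0.009  -0.0336]
```

apply_moves:
  jaw: [0,0,0,0,0,0,0,0,0,0]
  slide:
    - [-0.05,0.02,0.05]
    - [-0.12,0.05,0.12]
    - [-0.2,0.08,0.22]
    - [-0.28,0.12,0.36]
    - [-0.36,0.16,0.52]
    - [-0.43,0.19,0.68]
    - [-0.486,0.209,0.82]
    - [-0.486,0.209,0.93]
    - [-0.486,0.209,0.992]
    - [-0.486,0.209,0.992]
  turn:
    - [-0.1,0,0]
    - [-0.2,0,-0.01]
    - [-0.3,0,-0.02]
    - [-0.4,0.01,-0.03]
    - [-0.5,0.01,-0.03]
    - [-0.6,0.01,-0.03]
    - [-0.667,0.009,-0.034]
    - [-0.667,0.009,-0.034]
    - [-0.667,0.009,-0.034]
    - [-0.667,0.009,-0.034]

```text
t: 11.9
ee_pos: [474.3, 22.9, 139.3]
tool_rot: [150.2, -0.1, 99.3]
contact_force: [0.3, 0.3, -0.7]
finger_gap: 7.3
grasp_force: 58.9
```

Run:
```python
from fit import *
did([-.486,.209,.992],[-.667,.009,-.034]); st()
v=np.load('bed.npy');M=Rr(v[3]);s=r.read_state(); T=R.from_euler('xyz',s['tool_rot'],degrees=True).as_matrix()
print('bed coords TCP',(M.T@(s['ee_pos']-v[:3])).round(1),'gate bottom',(M.T@(s['ee_pos']+T[:,2]*66.7-v[:3])).round(1))
p=cams.snapshot("wrist");pickle.dump(p,open('w5.pkl','wb'))
g=p["pixels"].copy()
for P in [[-5.25,-72.5,0],[-5.25,72.5,0],[-30.25,-72.5,0],[-30.25,72.5,0],[5.25,72.5,0],[12,4,22],[12,-4,22],[150,4,22],[150,72.5,22],[150,-72.5,22]]:
    u=proj(p,M@np.array(P)+v[:3])[0]; cv2.circle(g,tuple(int(round(a)) for a in u),1,(255,0,255),-1)
x0=150;
cv2.imwrite('pics/w5.png',cv2.resize(g[60:310,170:480],None,fx=2.4,fy=2.4,interpolation=cv2.INTER_CUBIC)[...,::-1])
```

```text
t 11.9 pos [474.3  22.9 139.3] rot [ 1.5017e+02 -5.0000e-02  9.9260e+01] cmd [475.1  22.9 141. ] [149.98   0.    99.27] F [ 0.3  0.3 -0.7] gap 7.3 grip 58.9
bed coords TCP [-1.500e+00  1.000e-01  1.056e+02] gate bottom [-1.7  0.2 38.9]
```

View pics/w5.png

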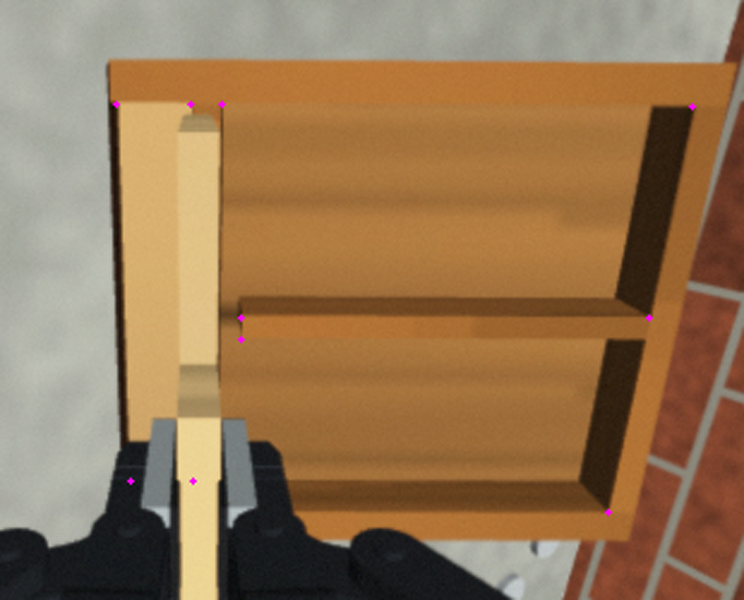

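The projected bed points (magenta) fall on the real corners and the gate's bottom sits over the slot. Now down to just above the mouth to settle.

apply_moves:
  jaw: [0,0,0,0,0,0,0,0,0,0]
  slide:
    - [0,0,0.04]
    - [0,0,0.08]
    - [0,0,0.12]
    - [0,0,0.16]
    - [0,0,0.2]
    - [0,0,0.22]
    - [0,0,0.22]
    - [0,0,0.22]
    - [0,0,0.22]
    - [0,0,0.22]
  turn:
    - [0,0,0]
    - [0,0,0]
    - [0,0,0]
    - [0,0,0]
    - [0,0,0]
    - [0,0,0]
    - [0,0,0]
    - [0,0,0]
    - [0,0,0]
    - [0,0,0]

```text
t: 12.95
ee_pos: [491.6, 25.5, 112.8]
tool_rot: [149.9, 0.0, 99.3]
contact_force: [-0.1, 0.2, -1.6]
finger_gap: 6.8
grasp_force: 58.9
```

```bash
cat >> fit.py <<'E'
def bed():
    v=np.load('bed.npy');M=Rr(v[3]);s=r.read_state(); T=R.from_euler('xyz',s['tool_rot'],degrees=True).as_matrix(); st()
    print('bed TCP',(M.T@(s['ee_pos']-v[:3])).round(1),'gate bottom',(M.T@(s['ee_pos']+T[:,2]*66.7-v[:3])).round(1))
    return v,M
E
python3 - <<'E'
from fit import *
did([0,0,.22],[0,0,0]); v,M=bed()
p=cams.snapshot("wrist");pickle.dump(p,open('w6.pkl','wb'))
g=p["pixels"]
for y in(60,35): 
    e=proj(p,np.array([[x,y,z] for x,z in((-5.25,0),(5.25,0),(-4,44+35),(4,44+35))])@M.T+v[:3]); row=int(round(e[0,1]));print(e.round(1).tolist()); print(row,g[row,int(e[0,0])-10:int(e[1,0])+12].sum(1).tolist(),int(e[0,0])-10)
bed()
E
```

```text
t 12.95 pos [491.6  25.5 112.8] rot [1.4995e+02 2.0000e-02 9.9260e+01] cmd [491.4  25.5 112.4] [149.98   0.    99.27] F [-0.1  0.2 -1.6] gap 6.8 grip 58.9
bed TCP [ 0.3 -0.1 74. ] gate bottom [ 0.4 -0.1  7.3]
[[245.7, 121.8], [260.3, 121.8], [244.8, 138.1], [262.0, 138.1]]
122 [510, 512, 510, 507, 508, 507, 504, 508, 510, 531, 544, 541, 550, 547, 547, 546, 543, 547, 544, 552, 548, 548, 542, 546, 544, 532, 434, 339, 335, 336, 344, 330, 334, 333, 337, 337, 342] 235
[[245.9, 156.1], [260.0, 156.1], [245.1, 189.4], [261.5, 189.4]]
156 [503, 500, 497, 508, 501, 505, 499, 503, 510, 533, 552, 552, 552, 552, 558, 550, 551, 550, 553, 550, 554, 547, 556, 546, 551, 522, 381, 351, 348, 353, 354, 351, 352, 350, 355, 341] 235
t 13.0 pos [491.5  25.5 112.8] rot [1.4995e+02 2.0000e-02 9.9260e+01] cmd [491.4  25.5 112.4] [149.98   0.    99.27] F [ 0.5 -0.3 -0.9] gap 7.1 grip 58.9
bed TCP [ 0.3 -0.1 73.9] gate bottom [ 0.4 -0.1  7.2]
```

apply_moves:
  jaw: [0,0,0,0,0,0,0,0,0,0]
  slide:
    - [0,-0.002,0.02]
    - [0,-0.002,0.04]
    - [0,-0.002,0.06]
    - [0,-0.002,0.08]
    - [0,-0.002,0.1]
    - [0,-0.002,0.12]
    - [0,-0.002,0.14]
    - [0,-0.002,0.16]
    - [0,-0.002,0.18]
    - [0,-0.002,0.2]
  turn:
    - [0,0,0]
    - [0,0,0]
    - [0,0,0]
    - [0,0,0]
    - [0,0,0]
    - [0,0,0]
    - [0,0,0]
    - [0,0,0]
    - [0,0,0]
    - [0,0,0]

```text
t: 14.0
ee_pos: [506.3, 27.9, 86.3]
tool_rot: [150.0, 0.0, 99.3]
contact_force: [0.6, -0.1, -0.2]
finger_gap: 6.9
grasp_force: 59.0
```

Run:
```python
from fit import *
did([0,-.002,.2],[0,0,0]); bed()
```

```text
t 14.0 pos [506.3  27.9  86.3] rot [1.4996e+02 1.0000e-02 9.9260e+01] cmd [506.   27.9  86.3] [149.98   0.    99.27] F [ 0.6 -0.1 -0.2] gap 6.9 grip 59.0
bed TCP [-0.  -0.1 43.5] gate bottom [  0.   -0.1 -23.2]
```

Inserted with no resistance. I'll push the last few mm gently until it contacts.

apply_moves:
  jaw: [0,0,0,0,0,0,0,0,0,0]
  slide:
    - [0,0,0.005]
    - [0,0,0.01]
    - [0,0,0.015]
    - [0,0,0.018]
    - [0,0,0.021]
    - [0,0,0.024]
    - [0,0,0.026]
    - [0,0,0.026]
    - [0,0,0.026]
    - [0,0,0.026]
  turn:
    - [0,0,0]
    - [0,0,0]
    - [0,0,0]
    - [0,0,0]
    - [0,0,0]
    - [0,0,0]
    - [0,0,0]
    - [0,0,0]
    - [0,0,0]
    - [0,0,0]

```text
t: 15.0
ee_pos: [507.9, 28.4, 85.1]
tool_rot: [150.0, -0.0, 99.4]
contact_force: [-22.1, -1.7, 23.8]
finger_gap: 7.1
grasp_force: 63.7
```

Run:
```python
from fit import *
did([0,0,.026],[0,0,0]); bed()
```

```text
t 15.0 pos [507.9  28.4  85.1] rot [ 1.5004e+02 -1.0000e-02  9.9370e+01] cmd [507.9  28.2  82.9] [149.98   0.    99.27] F [-22.1  -1.7  23.8] gap 7.1 grip 63.7
bed TCP [ 0.8  0.2 41.6] gate bottom [  0.8   0.3 -25.1]
```

apply_moves:
  jaw: [0,0.4,0.4,0.4,0.4,0.4,0.4,0.4,0.4,0.4]
  slide:
    - [0,0,-0.01]
    - [0,0,-0.01]
    - [0,0,-0.01]
    - [0,0,-0.01]
    - [0,0,-0.1]
    - [0,0,-0.25]
    - [0,0,-0.4]
    - [0,0,-0.55]
    - [0,0,-0.7]
    - [0,0,-0.7]
  turn:
    - [0,0,0]
    - [0,0,0]
    - [0,0,0]
    - [0,0,0]
    - [0,0,0]
    - [0,0,0]
    - [0,0,0]
    - [0,0,0]
    - [0,0,0]
    - [0,0,0]

```text
t: 16.0
ee_pos: [457.2, 19.3, 177.3]
tool_rot: [149.6, 0.1, 99.2]
contact_force: [0.7, -0.5, 0.7]
finger_gap: 34.4
grasp_force: 0.0
```

Run:
```python
from fit import *
did([0,0,-.7],[0,0,0]); v,M=bed()
p=cams.snapshot("wrist");pickle.dump(p,open('w7.pkl','wb'));s=cams.snapshot("scene");pickle.dump(s,open('s7.pkl','wb'))
g=p["pixels"].copy();h=s["pixels"].copy()
pts=np.array([[x,y,z] for x in(-4,4) for y,z in((-70,44),(70,44),(-22,44),(22,44),(-22,69),(22,69))])@M.T+v[:3]
for im,q in((g,p),(h,s)):
    for u in proj(q,pts):
        i,j=int(round(u[0])),int(round(u[1]))
        if 0<=i<512 and 0<=j<384: im[j,i]=(255,0,255)
a=cv2.resize(g[60:320,130:390],(560,560),interpolation=cv2.INTER_NEAREST); b=cv2.resize(h[180:280,190:310][:, :],(240,200),interpolation=cv2.INTER_NEAREST)
c=np.zeros((560,800,3),np.uint8);c[:,:560]=a;c[:200,560:]=b
cv2.imwrite('pics/w7.png',c[...,::-1])
```

```text
t 16.0 pos [457.2  19.3 177.3] rot [1.4963e+02 1.3000e-01 9.9240e+01] cmd [456.1  19.7 173.9] [149.98   0.    99.27] F [ 0.7 -0.5  0.7] gap 34.4 grip 0.0
bed TCP [  2.3  -0.7 147.2] gate bottom [ 2.8 -0.8 80.5]
```

View pics/w7.png

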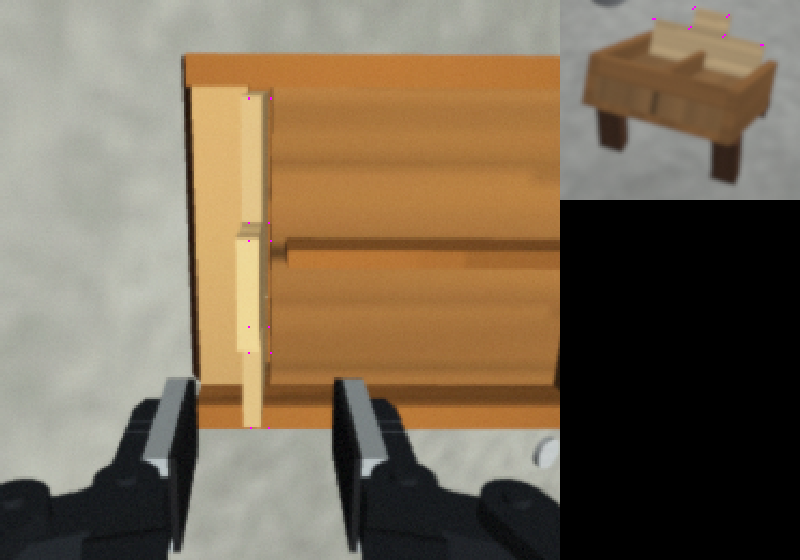

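The gate sits down in the slot with its tab up, leaning slightly downhill in the slack; in the scene inset the predicted top corners fall on its top edge. Now I'll go for the balls.

Run:
```python
from fit import *
to([500,165,260],down(104));
```

```text
slide [ 0.9085  0.6726 -0.2747] turn [ 0.6667  0.0277 -0.1028]
```

apply_moves:
  jaw: [0.75,0.75,0.75,0.75,0.75,0.75,0.75,0.75,0.75,0.75]
  slide:
    - [0.05,0,-0.2]
    - [0.15,0.05,-0.4]
    - [0.25,0.12,-0.5]
    - [0.35,0.22,-0.5]
    - [0.45,0.32,-0.45]
    - [0.55,0.42,-0.4]
    - [0.65,0.5,-0.35]
    - [0.75,0.58,-0.3]
    - [0.85,0.65,-0.28]
    - [0.91,0.67,-0.28]
  turn:
    - [0,0,0]
    - [0.1,0,-0.02]
    - [0.2,0.01,-0.03]
    - [0.3,0.01,-0.05]
    - [0.4,0.02,-0.06]
    - [0.5,0.02,-0.08]
    - [0.6,0.03,-0.1]
    - [0.667,0.028,-0.103]
    - [0.667,0.028,-0.103]
    - [0.667,0.028,-0.103]

```text
t: 17.1
ee_pos: [499.6, 166.4, 258.5]
tool_rot: [-179.8, -0.0, 104.1]
contact_force: [0.7, -0.2, -0.4]
finger_gap: 64.0
grasp_force: 0.0
```

Run:
```python
from fit import *
did([.91,.67,-.28],[.667,.028,-.103]); st()
to([530,310,230],down(104));
```

```text
t 17.1 pos [499.6 166.4 258.5] rot [-1.7983e+02 -3.0000e-02  1.0407e+02] cmd [499.2 165.1 260.5] [-1.7998e+02 -1.0000e-02  1.0401e+02] F [ 0.7 -0.2 -0.4] gap 64.0 grip 0.0
slide [0.8875 0.433  0.2034] turn [-0.0003 -0.0003  0.0003]
```

apply_moves:
  jaw: [0.75,0.75,0.75,0.75,0.75,0.75,0.75,0.75,0.75,0.75]
  slide:
    - [0.12,0.06,0.02]
    - [0.24,0.12,0.04]
    - [0.36,0.18,0.08]
    - [0.48,0.24,0.12]
    - [0.6,0.3,0.16]
    - [0.72,0.36,0.2]
    - [0.84,0.42,0.2]
    - [0.88,0.43,0.2]
    - [0.88,0.43,0.2]
    - [0.88,0.43,0.2]
  turn:
    - [0,0,0]
    - [0,0,0]
    - [0,0,0]
    - [0,0,0]
    - [0,0,0]
    - [0,0,0]
    - [0,0,0]
    - [0,0,0]
    - [0,0,0]
    - [0,0,0]

```text
t: 18.1
ee_pos: [529.8, 308.5, 230.9]
tool_rot: [180.0, 0.0, 104.0]
contact_force: [-0.6, 0.2, 0.0]
finger_gap: 64.2
grasp_force: 0.0
```

Run:
```python
from fit import *
did([.88,.43,.2],[0,0,0]); st()
p=cams.snapshot("wrist");pickle.dump(p,open('w8.pkl','wb'));save(p,'w8.png')
for q in ["ball_a_center","dish","can"]:
    for d in finder.search_frame(p,q)[:4]:
        w=toworld(p,d["centre"]); print(q,round(d["confidence"],2),w.round(1),proj(p,w)[0].round())
for d in finder.regions_of(p,"ball_a")[:4]:
    m=d["pixels"]; c,rad=cv2.minEnclosingCircle(np.argwhere(m)[:,::-1].astype(np.float32).copy()); print(round(d["confidence"],2),np.round(c,1),round(rad,1),onz(p,c,28).round(1))
```

```text
t 18.1 pos [529.8 308.5 230.9] rot [179.99   0.   104.02] cmd [529.8 308.8 230.5] [-1.7998e+02 -1.0000e-02  1.0401e+02] F [-0.6  0.2  0. ] gap 64.2 grip 0.0
ball_a_center 0.96 [536.4 270.6  43.7] [250. 197.]
ball_a_center 0.77 [399.3 325.8  32.4] [145. 122.]
ball_a_center 0.67 [557.8 124.6  76.2] [239. 317.]
dish 0.81 [527.8 308.5  16.3] [251. 160.]
can 0.65 [638.3 279.7  93. ] [347. 228.]
0.91 [250.  200.1] 15.6 [537.9 261.6  28. ]
0.88 [147.8 121.8] 18.3 [401.1 326.2  28. ]
0.64 [252.5 132. ] 17.6 [520.6 343.9  28. ]
```

View pics/w8.png

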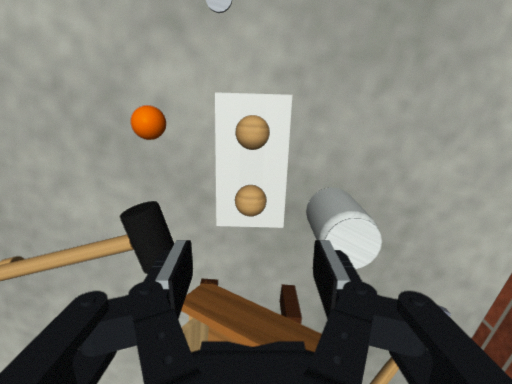

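Balls are at px (250,200) and (252,132), the can is at (345,230), and the orange decoy is at (148,122). First I'll take the near ball.

Run:
```python
from fit import *
to([537.9,261.6,80.5],getc()[1]); to([537.9,261.6,16],getc()[1])
```

```text
slide [-0.3185 -0.0238  1.    ] turn [0. 0. 0.]
slide [-0.3186 -0.0237  1.43  ] turn [0. 0. 0.]
```

apply_moves:
  jaw: [0.75,0.75,0.75,0.75,0.75,0.75,0.75,0.75,0.75,0.75]
  slide:
    - [-0.1,0,0.1]
    - [-0.2,-0.01,0.2]
    - [-0.3,-0.02,0.35]
    - [-0.319,-0.024,0.5]
    - [-0.319,-0.024,0.65]
    - [-0.319,-0.024,0.8]
    - [-0.319,-0.024,0.9]
    - [-0.319,-0.024,1]
    - [-0.319,-0.024,1]
    - [-0.319,-0.024,1]
  turn:
    - [0,0,0]
    - [0,0,0]
    - [0,0,0]
    - [0,0,0]
    - [0,0,0]
    - [0,0,0]
    - [0,0,0]
    - [0,0,0]
    - [0,0,0]
    - [0,0,0]

```text
t: 19.35
ee_pos: [538.0, 261.4, 80.5]
tool_rot: [-180.0, -0.0, 104.0]
contact_force: [1.0, 0.5, -0.5]
finger_gap: 63.8
grasp_force: 0.0
```

apply_moves:
  jaw: [0.75,0.75,0.75,0.75,0.75,0.75,0.3,0.3,0.3,0.3]
  slide:
    - [0,0,0.1]
    - [0,0,0.2]
    - [0,0,0.3]
    - [0,0,0.4]
    - [0,0,0.43]
    - [0,0,0.43]
    - [0,0,0.43]
    - [0,0,0.43]
    - [0,0,0.43]
    - [0,0,0.43]
  turn:
    - [0,0,0]
    - [0,0,0]
    - [0,0,0]
    - [0,0,0]
    - [0,0,0]
    - [0,0,0]
    - [0,0,0]
    - [0,0,0]
    - [0,0,0]
    - [0,0,0]

```text
t: 20.35
ee_pos: [538.7, 261.9, 17.1]
tool_rot: [179.9, -0.0, 104.0]
contact_force: [-0.2, 0.2, 3.2]
finger_gap: 37.2
grasp_force: 59.9
```

Run:
```python
from fit import *
did([-.319,-.024,1],[0,0,0]);did([0,0,.43],[0,0,0]); v,M=bed()
T=np.column_stack([M[:,1],M[:,0],-M[:,2]])
# ball centre below TCP? grasp at TCP z ~16 vs ball 28 -> centre is 12 behind the TCP along tool z
for y in(38,-38):
  for h in (60,12):
    pos=v[:3]+M@np.array([62,y,20+h-12]); print(y,h,pos.round(1)); to(pos,T)
```

```text
t 20.35 pos [538.7 261.9  17.1] rot [ 1.7989e+02 -3.0000e-02  1.0401e+02] cmd [537.9 261.5  16. ] [-1.7998e+02 -1.0000e-02  1.0401e+02] F [-0.2  0.2  3.2] gap 37.2 grip 59.9
bed TCP [ 25.7 225.6 -51.2] gate bottom [  -7.6  225.7 -109. ]
38 60 [541.1  72.2 138.5]
slide [-1.23   -0.2851 -0.8168] turn [-0.6666 -0.028   0.1034]
38 12 [564.8  76.   96.9]
slide [-1.2433 -0.1255 -0.5398] turn [-0.6666 -0.028   0.1034]
-38 60 [553.3  -2.9 138.5]
slide [-1.7349 -0.3271 -0.8169] turn [-0.6666 -0.028   0.1034]
-38 12 [577.    1.   96.9]
slide [-1.7482 -0.1676 -0.5399] turn [-0.6666 -0.028   0.1034]
```

apply_moves:
  jaw: [0.3,0.3,0.3,0.3,0.3,0.3,0.3,0.3,0.3,0.3]
  slide:
    - [0,0,-0.08]
    - [0,0,-0.2]
    - [0,0,-0.35]
    - [0,0,-0.5]
    - [0,0,-0.65]
    - [-0.02,-0.02,-0.8]
    - [-0.06,-0.05,-0.9]
    - [-0.12,-0.1,-1]
    - [-0.2,-0.15,-1]
    - [-0.3,-0.2,-1]
  turn:
    - [0,0,0]
    - [0,0,0]
    - [0,0,0]
    - [0,0,0]
    - [0,0,0]
    - [0,0,0]
    - [0,0,0]
    - [0,0,0]
    - [0,0,0]
    - [0,0,0]

```text
t: 21.35
ee_pos: [519.1, 209.6, 165.9]
tool_rot: [-180.0, -0.0, 104.0]
contact_force: [0.6, -0.6, -0.7]
finger_gap: 37.3
grasp_force: 60.0
```

Run:
```python
from fit import *
did([-.3,-.2,-1],[0,0,0]); v,M=bed()
T=np.column_stack([M[:,1],M[:,0],-M[:,2]])
for h in (60,):
    pos=v[:3]+M@np.array([62,38,20+h-12]); print(h,pos.round(1)); to(pos,T)
```

```text
t 21.35 pos [519.1 209.6 165.9] rot [-1.7998e+02 -1.0000e-02  1.0404e+02] cmd [519.7 210.6 166. ] [-1.7998e+02 -1.0000e-02  1.0401e+02] F [ 0.6 -0.6 -0.7] gap 37.3 grip 60.0
bed TCP [ 76.  177.2  91.5] gate bottom [ 42.7 177.2  33.7]
60 [541.1  72.2 138.5]
slide [-0.93   -0.0851  0.1832] turn [-0.6666 -0.028   0.1034]
```

apply_moves:
  jaw: [0.3,0.3,0.3,0.3,0.3,0.3,0.3,0.3,0.3,0.3]
  slide:
    - [-0.1,-0.01,0]
    - [-0.2,-0.02,0]
    - [-0.32,-0.03,0]
    - [-0.44,-0.04,0]
    - [-0.56,-0.05,0.03]
    - [-0.68,-0.06,0.06]
    - [-0.8,-0.07,0.1]
    - [-0.88,-0.08,0.14]
    - [-0.93,-0.085,0.183]
    - [-0.93,-0.085,0.183]
  turn:
    - [-0.08,0,0.01]
    - [-0.16,0,0.02]
    - [-0.24,-0.01,0.03]
    - [-0.32,-0.01,0.04]
    - [-0.4,-0.02,0.06]
    - [-0.5,-0.02,0.08]
    - [-0.6,-0.03,0.1]
    - [-0.667,-0.028,0.103]
    - [-0.667,-0.028,0.103]
    - [-0.667,-0.028,0.103]

```text
t: 22.35
ee_pos: [538.8, 70.4, 135.1]
tool_rot: [150.3, -0.0, 99.1]
contact_force: [-0.5, 0.6, -0.6]
finger_gap: 37.3
grasp_force: 60.1
```

Run:
```python
from fit import *
did([-.93,-.085,.183],[-.667,-.028,.103]); v,M=bed()
```

```text
t 22.35 pos [538.8  70.4 135.1] rot [ 1.5028e+02 -1.0000e-02  9.9130e+01] cmd [541.1  72.1 138.5] [149.98   0.    99.27] F [-0.5  0.6 -0.6] gap 37.3 grip 60.1
bed TCP [58.1 36.7 66.4] gate bottom [57.8 36.6 -0.3]
```

apply_moves:
  jaw: [0.3,0.3,0.3,0.3,0.3,0.3,0.3,0.3,0.3,0.3]
  slide:
    - [0,0,0.06]
    - [0,0,0.12]
    - [0,0,0.18]
    - [0,0,0.24]
    - [0,0,0.3]
    - [0,0,0.34]
    - [0,0,0.37]
    - [0,0,0.37]
    - [0,0,0.37]
    - [0,0,0.37]
  turn:
    - [0,0,0]
    - [0,0,0]
    - [0,0,0]
    - [0,0,0]
    - [0,0,0]
    - [0,0,0]
    - [0,0,0]
    - [0,0,0]
    - [0,0,0]
    - [0,0,0]

```text
t: 23.35
ee_pos: [568.7, 76.6, 91.0]
tool_rot: [149.9, 0.0, 99.3]
contact_force: [-0.4, -0.7, 0.5]
finger_gap: 37.1
grasp_force: 60.1
```

Run:
```python
from fit import *
did([0,0,.37],[0,0,0]); v,M=bed()
```

```text
t 23.35 pos [568.7  76.6  91. ] rot [1.4994e+02 1.0000e-02 9.9270e+01] cmd [568.5  76.6  90.5] [149.98   0.    99.27] F [-0.4 -0.7  0.5] gap 37.1 grip 60.1
bed TCP [62.5 38.  12.8] gate bottom [ 62.6  37.9 -53.9]
```

apply_moves:
  jaw: [0.3,0.3,0.5,0.6,0.6,0.6,0.6,0.6,0.6,0.6]
  slide:
    - [0,0,0.015]
    - [0,0,0.015]
    - [0,0,0.015]
    - [0,0,0.015]
    - [0,0,0.015]
    - [0,0,-0.05]
    - [0,0,-0.15]
    - [0,0,-0.3]
    - [0,0,-0.45]
    - [0,0,-0.6]
  turn:
    - [0,0,0]
    - [0,0,0]
    - [0,0,0]
    - [0,0,0]
    - [0,0,0]
    - [0,0,0]
    - [0,0,0]
    - [0,0,0]
    - [0,0,0]
    - [0,0,0]

```text
t: 24.35
ee_pos: [523.4, 69.3, 169.7]
tool_rot: [150.0, 0.0, 99.3]
contact_force: [-0.3, -0.0, 0.2]
finger_gap: 51.7
grasp_force: 0.0
```

Run:
```python
from fit import *
did([0,0,-.6],[0,0,0]); v,M=bed()
p=cams.snapshot("wrist");pickle.dump(p,open('w9.pkl','wb'))
for d in finder.regions_of(p,"ball_a")[:3]:
    c,rad=cv2.minEnclosingCircle(np.argwhere(d["pixels"])[:,::-1].astype(np.float32).copy()); print(round(d["confidence"],2),np.round(c,1),round(rad,1))
print('pred',proj(p,M@np.array([24,38,20])+v[:3]))
to([519.5,212,190],down(104)); to([520.6,343.9,166],down(104))
```

```text
t 24.35 pos [523.4  69.3 169.7] rot [1.4995e+02 1.0000e-02 9.9270e+01] cmd [524.1  69.4 168.4] [149.98   0.    99.27] F [-0.3 -0.   0.2] gap 51.7 grip 0.0
bed TCP [ 62.1  38.  104. ] gate bottom [62.2 38.  37.3]
0.77 [202.1 196. ] 24.9
pred [[206.4935587  196.07015839]]
slide [ 0.9433  0.1786 -0.0633] turn [ 0.6667  0.0277 -0.1028]
slide [1.81   0.2275 0.1496] turn [ 0.6667  0.0277 -0.1028]
```

The ball rests against the gate as predicted. Now the second ball.

apply_moves:
  jaw: [0.75,0.75,0.75,0.75,0.75,0.75,0.75,0.75,0.75,0.75]
  slide:
    - [0.05,0.01,-0.1]
    - [0.15,0.03,-0.15]
    - [0.25,0.05,-0.15]
    - [0.36,0.07,-0.12]
    - [0.48,0.09,-0.1]
    - [0.6,0.11,-0.08]
    - [0.72,0.13,-0.06]
    - [0.83,0.16,-0.06]
    - [0.94,0.18,-0.06]
    - [0.94,0.18,-0.06]
  turn:
    - [0,0,0]
    - [0.1,0,-0.02]
    - [0.2,0.01,-0.03]
    - [0.3,0.01,-0.05]
    - [0.4,0.02,-0.06]
    - [0.5,0.02,-0.08]
    - [0.6,0.03,-0.1]
    - [0.667,0.028,-0.103]
    - [0.667,0.028,-0.103]
    - [0.667,0.028,-0.103]

```text
t: 25.45
ee_pos: [520.0, 213.2, 189.1]
tool_rot: [-180.0, -0.0, 104.1]
contact_force: [0.1, -0.5, -0.3]
finger_gap: 64.4
grasp_force: 0.0
```

Run:
```python
from fit import *
did([.94,.18,-.06],[.667,.028,-.103]); st()
to([520.6,343.9,80],down(104))
```

```text
t 25.45 pos [520.  213.2 189.1] rot [-1.8000e+02 -4.0000e-02  1.0413e+02] cmd [520.  211.6 189.7] [-1.7998e+02 -1.0000e-02  1.0401e+02] F [ 0.1 -0.5 -0.3] gap 64.4 grip 0.0
slide [0.8548 0.2177 0.7313] turn [-0.0003 -0.0003  0.0003]
```

apply_moves:
  jaw: [0.75,0.75,0.75,0.75,0.75,0.75,0.75,0.75,0.75,0.75]
  slide:
    - [0.12,0.03,0.02]
    - [0.24,0.06,0.06]
    - [0.36,0.09,0.12]
    - [0.48,0.12,0.2]
    - [0.6,0.15,0.3]
    - [0.72,0.18,0.4]
    - [0.82,0.21,0.52]
    - [0.855,0.218,0.65]
    - [0.855,0.218,0.73]
    - [0.855,0.218,0.73]
  turn:
    - [0,0,0]
    - [0,0,0]
    - [0,0,0]
    - [0,0,0]
    - [0,0,0]
    - [0,0,0]
    - [0,0,0]
    - [0,0,0]
    - [0,0,0]
    - [0,0,0]

```text
t: 26.45
ee_pos: [518.6, 343.1, 76.9]
tool_rot: [-179.7, 0.1, 104.0]
contact_force: [-0.3, -0.6, 0.8]
finger_gap: 64.2
grasp_force: 0.0
```

Run:
```python
from fit import *
did([.855,.218,.73],[0,0,0]); st()
p=cams.snapshot("wrist")
for d in finder.regions_of(p,"ball_a")[:3]:
    c,rad=cv2.minEnclosingCircle(np.argwhere(d["pixels"])[:,::-1].astype(np.float32).copy()); print(round(d["confidence"],2),np.round(c,1),round(rad,1),onz(p,c,28).round(1))
to([520.6,343.9,16],down(104))
```

```text
t 26.45 pos [518.6 343.1  76.9] rot [-1.7968e+02  8.0000e-02  1.0404e+02] cmd [520.6 343.9  80.2] [-1.7998e+02 -1.0000e-02  1.0401e+02] F [-0.3 -0.6  0.8] gap 64.2 grip 0.0
0.88 [255.7 213.1] 28.9 [520.2 343.4  28. ]
0.77 [ 85.1 193.5] 31.3 [402.4 328.6  28. ]
slide [-3.00e-04 -2.00e-04  4.28e-01] turn [-0.0003 -0.0003  0.0003]
```

apply_moves:
  jaw: [0.75,0.75,0.75,0.75,0.75,0.75,0.3,0.3,0.3,0.3]
  slide:
    - [0,0,0.1]
    - [0,0,0.2]
    - [0,0,0.3]
    - [0,0,0.4]
    - [0,0,0.428]
    - [0,0,0.428]
    - [0,0,0.428]
    - [0,0,0.428]
    - [0,0,0.428]
    - [0,0,0.428]
  turn:
    - [0,0,0]
    - [0,0,0]
    - [0,0,0]
    - [0,0,0]
    - [0,0,0]
    - [0,0,0]
    - [0,0,0]
    - [0,0,0]
    - [0,0,0]
    - [0,0,0]

```text
t: 27.55
ee_pos: [521.1, 344.3, 17.3]
tool_rot: [179.9, -0.0, 104.0]
contact_force: [-2.7, -0.5, 5.7]
finger_gap: 37.2
grasp_force: 59.7
```

apply_moves:
  jaw: [0.3,0.3,0.3,0.3,0.3,0.3,0.3,0.3,0.3,0.3]
  slide:
    - [0,0,-0.08]
    - [0,0,-0.2]
    - [0,0,-0.35]
    - [-0.03,0,-0.5]
    - [-0.1,0,-0.65]
    - [-0.2,0,-0.8]
    - [-0.3,0,-0.9]
    - [-0.4,0,-1]
    - [-0.5,0,-1]
    - [-0.6,0,-1]
  turn:
    - [0,0,0]
    - [0,0,0]
    - [0,0,0]
    - [0,0,0]
    - [0,0,0]
    - [0,0,0]
    - [0,0,0]
    - [0,0,0]
    - [0,0,0]
    - [0,0,0]

```text
t: 28.55
ee_pos: [542.6, 255.3, 165.7]
tool_rot: [-180.0, -0.0, 104.0]
contact_force: [-0.6, -0.0, 0.2]
finger_gap: 37.3
grasp_force: 60.0
```

Run:
```python
from fit import *
did([0,0,.428],[0,0,0]);did([-.6,0,-1],[0,0,0]); v,M=bed()
T=np.column_stack([M[:,1],M[:,0],-M[:,2]])
pos=v[:3]+M@np.array([62,-38,68]); print(pos.round(1)); to(pos,T)
```

```text
t 28.55 pos [542.6 255.3 165.7] rot [-1.7998e+02 -1.0000e-02  1.0400e+02] cmd [542.5 256.6 166. ] [-1.7998e+02 -1.0000e-02  1.0401e+02] F [-0.6 -0.   0.2] gap 37.3 grip 60.0
bed TCP [102.4 218.5  76.1] gate bottom [ 69.  218.5  18.4]
[553.3  -2.9 138.5]
slide [-1.6959 -0.3486  0.1829] turn [-0.6666 -0.028   0.1034]
```

apply_moves:
  jaw: [0.3,0.3,0.3,0.3,0.3,0.3,0.3,0.3,0.3,0.3]
  slide:
    - [-0.08,-0.05,-0.03]
    - [-0.18,-0.1,-0.06]
    - [-0.28,-0.15,-0.1]
    - [-0.4,-0.2,-0.1]
    - [-0.52,-0.25,-0.1]
    - [-0.64,-0.3,-0.1]
    - [-0.76,-0.35,-0.1]
    - [-0.88,-0.38,-0.1]
    - [-0.95,-0.4,-0.1]
    - [-1,-0.4,-0.1]
  turn:
    - [-0.08,0,0.01]
    - [-0.16,0,0.02]
    - [-0.24,-0.01,0.03]
    - [-0.32,-0.01,0.04]
    - [-0.4,-0.02,0.06]
    - [-0.5,-0.02,0.08]
    - [-0.6,-0.03,0.1]
    - [-0.667,-0.028,0.103]
    - [-0.667,-0.028,0.103]
    - [-0.667,-0.028,0.103]

```text
t: 29.55
ee_pos: [519.3, 95.0, 178.8]
tool_rot: [150.1, 0.0, 99.2]
contact_force: [-0.1, -0.1, -1.0]
finger_gap: 37.2
grasp_force: 60.1
```

Run:
```python
from fit import *
did([-1,-.4,-.1],[-.667,-.028,.103]); v,M=bed()
T=np.column_stack([M[:,1],M[:,0],-M[:,2]])
pos=v[:3]+M@np.array([62,-38,68]); to(pos,T)
```

```text
t 29.55 pos [519.3  95.  178.8] rot [1.5015e+02 1.0000e-02 9.9180e+01] cmd [520.6  96.5 181. ] [149.98   0.    99.27] F [-0.1 -0.1 -1. ] gap 37.2 grip 60.1
bed TCP [ 66.7  64.1 111.8] gate bottom [66.5 64.  45.1]
slide [-0.6891 -0.0475  0.2996] turn [ 0.0004 -0.0001  0.0004]
```

apply_moves:
  jaw: [0.3,0.3,0.3,0.3,0.3,0.3,0.3,0.3,0.3,0.3]
  slide:
    - [-0.1,-0.01,0.02]
    - [-0.2,-0.02,0.04]
    - [-0.32,-0.03,0.08]
    - [-0.44,-0.04,0.12]
    - [-0.56,-0.05,0.16]
    - [-0.64,-0.048,0.2]
    - [-0.689,-0.048,0.25]
    - [-0.689,-0.048,0.3]
    - [-0.689,-0.048,0.3]
    - [-0.689,-0.048,0.3]
  turn:
    - [0,0,0]
    - [0,0,0]
    - [0,0,0]
    - [0,0,0]
    - [0,0,0]
    - [0,0,0]
    - [0,0,0]
    - [0,0,0]
    - [0,0,0]
    - [0,0,0]

```text
t: 30.55
ee_pos: [553.1, -2.3, 137.8]
tool_rot: [150.0, -0.0, 99.3]
contact_force: [0.2, 0.1, -0.4]
finger_gap: 37.0
grasp_force: 60.1
```

apply_moves:
  jaw: [0.3,0.3,0.3,0.3,0.3,0.3,0.3,0.3,0.3,0.3]
  slide:
    - [0,0,0.06]
    - [0,0,0.12]
    - [0,0,0.18]
    - [0,0,0.24]
    - [0,0,0.3]
    - [0,0,0.34]
    - [0,0,0.37]
    - [0,0,0.37]
    - [0,0,0.37]
    - [0,0,0.37]
  turn:
    - [0,0,0]
    - [0,0,0]
    - [0,0,0]
    - [0,0,0]
    - [0,0,0]
    - [0,0,0]
    - [0,0,0]
    - [0,0,0]
    - [0,0,0]
    - [0,0,0]

```text
t: 31.55
ee_pos: [580.9, 1.6, 90.8]
tool_rot: [149.9, 0.0, 99.3]
contact_force: [-0.1, -1.0, -0.1]
finger_gap: 36.8
grasp_force: 60.1
```

Run:
```python
from fit import *
did([-.689,-.048,.3],[0,0,0]);did([0,0,.37],[0,0,0]); v,M=bed()
```

```text
t 31.55 pos [580.9   1.6  90.8] rot [1.4994e+02 2.0000e-02 9.9260e+01] cmd [580.7   1.6  90.3] [149.98   0.    99.27] F [-0.1 -1.  -0.1] gap 36.8 grip 60.1
bed TCP [ 62.4 -38.1  12.8] gate bottom [ 62.4 -38.1 -53.9]
```

apply_moves:
  jaw: [0.3,0.3,0.5,0.6,0.6,0.6,0.6,0.6,0.6,0.6]
  slide:
    - [0,0,0.015]
    - [0,0,0.015]
    - [0,0,0.015]
    - [0,0,0.015]
    - [0,0,0.015]
    - [0,0,-0.05]
    - [0,0,-0.15]
    - [0,0,-0.3]
    - [0,0,-0.45]
    - [0,0,-0.6]
  turn:
    - [0,0,0]
    - [0,0,0]
    - [0,0,0]
    - [0,0,0]
    - [0,0,0]
    - [0,0,0]
    - [0,0,0]
    - [0,0,0]
    - [0,0,0]
    - [0,0,0]

```text
t: 32.55
ee_pos: [535.6, -5.7, 169.6]
tool_rot: [150.0, 0.0, 99.3]
contact_force: [-0.0, -0.2, 0.0]
finger_gap: 51.4
grasp_force: 0.0
```

apply_moves:
  jaw: [0.6,0.6,0.6,0.6,0.6,0.6,0.6,0.6,0.6,0.6]
  slide:
    - [0.05,-0.02,-0.1]
    - [0.1,-0.05,-0.2]
    - [0.2,-0.1,-0.3]
    - [0.3,-0.15,-0.4]
    - [0.4,-0.2,-0.5]
    - [0.4,-0.2,-0.5]
    - [0.4,-0.2,-0.5]
    - [0.4,-0.2,-0.5]
    - [0.4,-0.2,-0.5]
    - [0.4,-0.2,-0.5]
  turn:
    - [0,0,0]
    - [0,0,0]
    - [0,0,0]
    - [0,0,0]
    - [0,0,0]
    - [0,0,0]
    - [0,0,0]
    - [0,0,0]
    - [0,0,0]
    - [0,0,0]

```text
t: 33.55
ee_pos: [464.0, 43.0, 217.5]
tool_rot: [150.1, -0.0, 99.2]
contact_force: [0.4, -0.5, 0.3]
finger_gap: 51.0
grasp_force: 0.0
```

Run:
```python
from fit import *
did([0,0,-.6],[0,0,0]);did([.4,-.2,-.5],[0,0,0]); v,M=bed()
p=cams.snapshot("wrist");s=cams.snapshot("scene")
for d in finder.regions_of(p,"ball_a")[:4]:
    c,rad=cv2.minEnclosingCircle(np.argwhere(d["pixels"])[:,::-1].astype(np.float32).copy()); print(round(d["confidence"],2),np.round(c,1),round(rad,1))
for y in(38,-38): print('pred',proj(p,M@np.array([23,y,20])+v[:3]))
g=p["pixels"].copy();h=s["pixels"].copy()
pts=np.array([[x,y,z] for x in(-4,) for y,z in((-70,44),(70,44),(-22,69),(22,69))])@M.T+v[:3]
for u in proj(s,pts): h[int(round(u[1])),int(round(u[0]))]=(255,0,255)
c=np.zeros((600,800,3),np.uint8);c[:384,:512]=g;c[:216,512:]=cv2.resize(h[180:270,190:310],(288,216));c[384:,:384]=cv2.resize(h[80:308,90:490],(384,216))
cv2.imwrite('pics/end.png',c[...,::-1])
```

```text
t 33.55 pos [464.   43.  217.5] rot [ 1.5007e+02 -1.0000e-02  9.9230e+01] cmd [463.9  43.4 218.2] [149.98   0.    99.27] F [ 0.4 -0.5  0.3] gap 51.0 grip 0.0
bed TCP [ 31.5  21.6 176.8] gate bottom [ 31.5  21.6 110.1]
0.92 [243.4 225.4] 18.0
0.65 [242.9 157.2] 19.6
0.3 [288.  176.1] 117.4
pred [[245.06121867 157.4801399 ]]
pred [[245.621972   224.62542823]]
```

View pics/end.png

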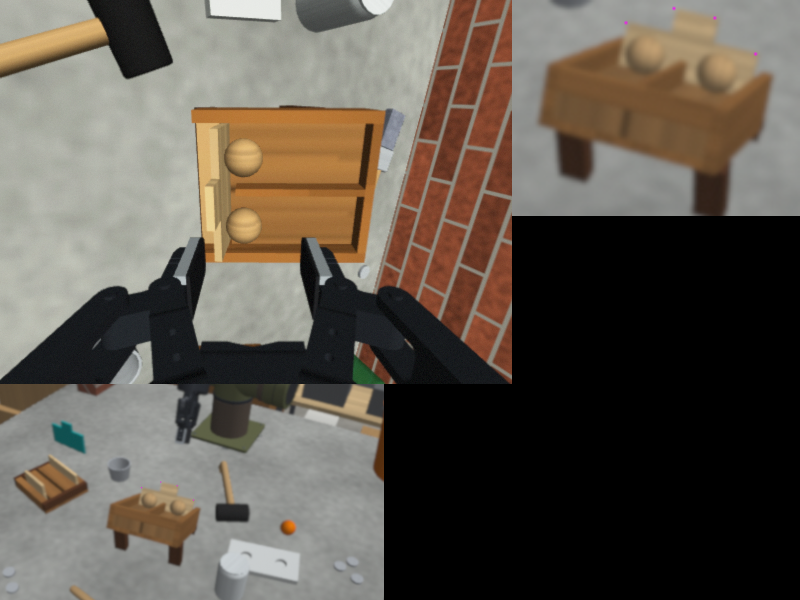

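The last picture shows both balls against the gate, one in each lane, at px (243,157) and (243,225). The gate is level and home, and nothing else has moved, so I'll hand it in.

```bash
python3 -c "
from cell import r
print(r.hand_in())"
```

```text
the job is handed in; nothing more can be done
None
```

The gate is fully home in the tray's slot, tab up, one ball rests against it in each lane, nothing else was moved, and the job was handed in at about 34 s; the hand-in returned no verdict.

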